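# Weigh out nuts on the bench scale

## Robot

A 7-joint arm with a two-finger parallel gripper is mounted at the origin on the work surface. World frame = base frame: x ahead of the robot, y to its left, z up, the work surface at z = 0. Lengths are in m, angles in rad, forces in N, time in s.
With the tool pointing down it reaches from about 0.425 to 0.95 m from the base axis. Payload 16.7 kg.
Tool frame: the origin (TCP) lies at the very end of the fingers, on their centre line; the grasp point (between the pads) lies 19 mm behind it; z points along the fingers, y is the line along which they close (so a half turn about z gives the same grasp; the last joint's range is limited). The gripper opens to 94 mm and grips with 3 to 60 N. Pads are 16 mm wide; open, the fingers measure 119 mm over their backs; the gripper's body (75 mm by 177 mm) begins 78 mm behind the grasp point.
Start: joints at [-1.345, 0.426, 0.074, 1.606, -0.034, 1.111, -0.067], TCP at [0.247, 0.628, 0.205] pointing down, gripper open.
Joint ranges: [-2.85, 2.85], [-0.5, 2.14], [-1.23, 1.37], [0.21, 2.46], [-1.02, 4.16], [0.16, 2.05], [-2.73, 2.73]. Speed limits (rad/s): [1.89, 1.89, 2.39, 2.39, 3.01, 3.01, 3.01].

## Interface

Orientations are given as a unit quaternion [x, y, z, w].
In Python, from station import robot gives the robot as it stands.
- The arm moves only by the shell command python3 -m creep 'ROWS' [FORCE]. ROWS is JSON, a list of rows, each a list of 5 numbers: the shift along the tool's x, y, z in m, then the turn about the tool's z in rad, then the opening, from 0 (shut) to 1 (fully open). A call has 1 to 20 rows; each row is the pose to reach, as a shift and turn from the pose commanded when the call began, along the tool's axes at that moment; what a row does not reach only later rows make up. A row lasts 1/10 s, in which the tool goes at most 50 mm and 8.59 degrees, less where a joint would pass 70% of its speed; a pose out of reach is approached as far as the arm can. A call with a gripper value outside its range is refused whole. The fingers move at their own pace and stop on an object; FORCE is the grip in N (left out, the last holds). Time passes only in rows, so rows that repeat a pose let the fingers close. It gives the time, the measured TCP pose, the force, the opening and the grip force at its end, in the units of the state.
- robot.observe(): the state, without advancing time (a new reading comes with each control period).
- robot.read_camera(name): name is "scene" or "top" or "wrist"; returns a dict with "img" (420x560x3 uint8, blue, green, red), "intrinsics" (3x3 intrinsics, pixels), "rvec" (rotation vector, rad) and "tvec" (3), from world to camera coordinates, as OpenCV has them. Camera axes: x right, y down, z forward; pixel columns grow to the right and rows downward; lengths in m; the calibration is good to about 2 mm. A picture is of the moment at which its call begins. There is no depth.
- robot.finish_job(): hands the job in; it is judged then, once.
The state is a dict: "time_s": time; "qpos": joint angles; "joint_vel": joint speeds; "tau": joint torques, N m; "eef_pos": TCP position; "eef_rot": TCP orientation; "ft_force": force on the tool from outside, world axes, zero at the start; "moment": the same for the moment, N m; "gripper_width": finger opening in m; "gripper_force": force on a finger pad.
Only numpy, scipy, OpenCV 4.12 (cv2) and the standard library are available. Lean on these libraries where they do the work, as an engineer would, in place of code of your own. Each camera call takes 0.05 s, during which the arm holds its last target. There are 200 camera calls.

## Task

Set the empty steel tray squarely on the middle of the scale's pan and let go of it, then put hexagon nuts from the board into the tray, one at a time and set down rather than dropped, until the pointer rests inside the target sector marked on the dial. Stop there: the spare nuts stay on the board, the sector stays as it is set, and the other things on the bench are left alone.

Things in the scene. Friction and masses are not known exactly. Their poses are not given: they have to be found in the camera images.
- tray_mid (a point): Loose rectangular steel weighing tray, outside 124 (its x) x 160 (its y) x 14 high, floor and walls 5 thick, open on top, about 240 g. This point: centre of its inner floor, 5 above its underside; z up. A wooden grip block stands at its -x end. Lengths in mm.
- tray_grip (a point): Tray's upright wooden grip block: 14 thick (along tray x, pinch it across this), 60 wide (tray y), from the tray's underside up to 52 above it. This point is in the block, 34 above the tray's underside, 69 from tray_mid along tray -x; same axes as tray_mid. Lengths in mm.
- pan_mid (a point): Flat aluminium weighing pan of the bench scale, 125 (x) x 150 (y), 6 thick. This point: centre of its top face, 90 above the bench when empty; axes as the scale's (z up, +x towards the dial). The pan sinks straight down on a damped spring, about 2 per nut and 4 to 5 under the empty tray, and comes to rest in under 0.5 s. The fixed grey scale housing under it is 53 high, 160 wide (y), and reaches from 80 before (-x) to 235 behind (+x) the pan's centre. Lengths in mm.
- pointer (a joint): Angle (rad) of the scale's black pointer on the flat, upward-facing white dial that lies 155 behind the pan's centre (scale +x). 0 with the pan empty (pointing away from the pan, scale +x); turns clockwise seen from above as weight is added: about 1.1 for the tray and 0.4 to 0.6 for each nut. Lengths in mm.
- band (a joint): Angle (rad) of the middle of the target sector on the dial: a grey raised steel arc with a dark radial bar at either end, set beforehand, different each time (between 2.1 and 3.0). Same zero and direction as the pointer; it spans 0.33 rad to either side of this value, so the pointer is in the sector when the two values differ by less than 0.33. Not to be moved. Lengths in mm.
- pointer_tip (a point): Point on the pointer, 58 from the dial's centre. Lengths in mm.
- band_mid (a point): Middle of the target sector, 58 from the dial's centre; the sector's end bars are 19 (straight line) either side of it. Lengths in mm.
- board_mid (a point): Fixed light wood board 170 (x) x 240 (y) x 12 thick lying flat on the bench, on the left or the right of the scale (the tray is on the other side). This point: centre of its top face. The five nuts stand on it in two rows with about 75 between centres, along with a round spacer. Lengths in mm.
- nut0_c (a point): Steel hexagon nut lying flat: 36 across flats, 42 across corners, 18 high, about 110 g (each differs by some 10 %, unseen). This point: its centre, 9 above its underside. Its x axis is square to one pair of flats (others every 60 degrees). Lengths in mm.
- nut1_c (a point): Another such nut, same size and axes.
- nut2_c (a point): Another such nut, same size and axes.
- nut3_c (a point): Another such nut, same size and axes.
- nut4_c (a point): Another such nut, same size and axes.
- spacer_c (a point): plain round steel spacer ring, 38 dia, 22 high, 24 bore, standing on the board among the nuts; round, not hexagonal. A bystander, this point about its middle. Lengths in mm.
- sleeve_c (a point): brown sanding sleeve, open tube 56 dia, 100 high, upright. A bystander, this point about its middle. Lengths in mm.
- glue_c (a point): white bottle with a screw cap, 52 dia, 150 high, upright. A bystander, this point about its middle. Lengths in mm.
- offcut_c (a point): wood offcut 90 x 45 x 22 lying near the robot. A bystander, this point about its middle. Lengths in mm.
- driver_c (a point): screwdriver 200 long lying at one side. A bystander, this point about its middle. Lengths in mm.
- mug_c (a point): white mug 80 dia, 90 high. A bystander, this point about its middle. Lengths in mm.
- disc_c (a point): flat black disc 70 dia, 10 thick, lying near the robot. A bystander, this point about its middle. Lengths in mm.

How it is judged:
On the way, in this order (a step that is already met when the one before it is completed fails the run):
1. the empty tray rests squarely on the scale's pan, released (horizontal distance between tray_mid and pan_mid below 0.03 m and z of tray_mid in the frame of pan_mid below 0.011 m and angle between tray_mid's own z axis and vertical below 0.06 rad and angle between the x axis of tray_mid and the x axis of pan_mid, either way round below 0.35 rad and contact force between the fingers and tray below 0.1 N and not (x of nut0_c in the frame of tray_mid between -0.058 and 0.058 m and y of nut0_c in the frame of tray_mid between -0.077 and 0.077 m and z of nut0_c in the frame of tray_mid between 0 and 0.045 m) and not (x of nut1_c in the frame of tray_mid between -0.058 and 0.058 m and y of nut1_c in the frame of tray_mid between -0.077 and 0.077 m and z of nut1_c in the frame of tray_mid between 0 and 0.045 m) and not (x of nut2_c in the frame of tray_mid between -0.058 and 0.058 m and y of nut2_c in the frame of tray_mid between -0.077 and 0.077 m and z of nut2_c in the frame of tray_mid between 0 and 0.045 m) and not (x of nut3_c in the frame of tray_mid between -0.058 and 0.058 m and y of nut3_c in the frame of tray_mid between -0.077 and 0.077 m and z of nut3_c in the frame of tray_mid between 0 and 0.045 m) and not (x of nut4_c in the frame of tray_mid between -0.058 and 0.058 m and y of nut4_c in the frame of tray_mid between -0.077 and 0.077 m and z of nut4_c in the frame of tray_mid between 0 and 0.045 m)), for 0.2 s.
2. a first nut lies in the tray, let go, the pointer still short of the sector ((((x of nut0_c in the frame of tray_mid between -0.058 and 0.058 m and y of nut0_c in the frame of tray_mid between -0.077 and 0.077 m and z of nut0_c in the frame of tray_mid between 0 and 0.045 m) and contact force between the fingers and nut0 below 0.1 N) or ((x of nut1_c in the frame of tray_mid between -0.058 and 0.058 m and y of nut1_c in the frame of tray_mid between -0.077 and 0.077 m and z of nut1_c in the frame of tray_mid between 0 and 0.045 m) and contact force between the fingers and nut1 below 0.1 N) or ((x of nut2_c in the frame of tray_mid between -0.058 and 0.058 m and y of nut2_c in the frame of tray_mid between -0.077 and 0.077 m and z of nut2_c in the frame of tray_mid between 0 and 0.045 m) and contact force between the fingers and nut2 below 0.1 N) or ((x of nut3_c in the frame of tray_mid between -0.058 and 0.058 m and y of nut3_c in the frame of tray_mid between -0.077 and 0.077 m and z of nut3_c in the frame of tray_mid between 0 and 0.045 m) and contact force between the fingers and nut3 below 0.1 N) or ((x of nut4_c in the frame of tray_mid between -0.058 and 0.058 m and y of nut4_c in the frame of tray_mid between -0.077 and 0.077 m and z of nut4_c in the frame of tray_mid between 0 and 0.045 m) and contact force between the fingers and nut4 below 0.1 N)) and distance between pointer_tip and band_mid above 0.019 m), for 0.1 s.
At the end, for the whole second after the job is handed in: The pointer rests in the target sector (within 0.33 rad of its middle: listed points under 19 mm apart); the tray lies flat on the pan, within 30 mm of its middle and 0.35 rad of square, either way round; every nut lies in the tray or on the board (horizontal distance between tray_mid and pan_mid below 0.03 m and z of tray_mid in the frame of pan_mid below 0.011 m and angle between tray_mid's own z axis and vertical below 0.06 rad and angle between the x axis of tray_mid and the x axis of pan_mid, either way round below 0.35 rad and contact force between the fingers and tray below 0.1 N and distance between pointer_tip and band_mid below 0.019 m and velocity of joint pointer between -0.15 and 0.15 rad/s and ((x of nut0_c in the frame of tray_mid between -0.058 and 0.058 m and y of nut0_c in the frame of tray_mid between -0.077 and 0.077 m and z of nut0_c in the frame of tray_mid between 0 and 0.045 m) or (x of nut0_c in the frame of board_mid between -0.09 and 0.09 m and y of nut0_c in the frame of board_mid between -0.125 and 0.125 m and z of nut0_c in the frame of board_mid below 0.025 m)) and ((x of nut1_c in the frame of tray_mid between -0.058 and 0.058 m and y of nut1_c in the frame of tray_mid between -0.077 and 0.077 m and z of nut1_c in the frame of tray_mid between 0 and 0.045 m) or (x of nut1_c in the frame of board_mid between -0.09 and 0.09 m and y of nut1_c in the frame of board_mid between -0.125 and 0.125 m and z of nut1_c in the frame of board_mid below 0.025 m)) and ((x of nut2_c in the frame of tray_mid between -0.058 and 0.058 m and y of nut2_c in the frame of tray_mid between -0.077 and 0.077 m and z of nut2_c in the frame of tray_mid between 0 and 0.045 m) or (x of nut2_c in the frame of board_mid between -0.09 and 0.09 m and y of nut2_c in the frame of board_mid between -0.125 and 0.125 m and z of nut2_c in the frame of board_mid below 0.025 m)) and ((x of nut3_c in the frame of tray_mid between -0.058 and 0.058 m and y of nut3_c in the frame of tray_mid between -0.077 and 0.077 m and z of nut3_c in the frame of tray_mid between 0 and 0.045 m) or (x of nut3_c in the frame of board_mid between -0.09 and 0.09 m and y of nut3_c in the frame of board_mid between -0.125 and 0.125 m and z of nut3_c in the frame of board_mid below 0.025 m)) and ((x of nut4_c in the frame of tray_mid between -0.058 and 0.058 m and y of nut4_c in the frame of tray_mid between -0.077 and 0.077 m and z of nut4_c in the frame of tray_mid between 0 and 0.045 m) or (x of nut4_c in the frame of board_mid between -0.09 and 0.09 m and y of nut4_c in the frame of board_mid between -0.125 and 0.125 m and z of nut4_c in the frame of board_mid below 0.025 m))); the robot touches nothing.
It fails at once if another thing on the bench moved more than 25 mm (distance of any of spacer_c, sleeve_c, glue_c, offcut_c, driver_c, mug_c, disc_c from where it was at the start of the episode above 0.025 m).
It fails at once if the target sector was moved (distance of band_mid from where it was at the start of the episode above 0.005 m).
It fails at once if two nuts carried at once (((height (world z) of nut0_c above 0.06 m and not (x of nut0_c in the frame of tray_mid between -0.058 and 0.058 m and y of nut0_c in the frame of tray_mid between -0.077 and 0.077 m and z of nut0_c in the frame of tray_mid between 0 and 0.045 m)) and (height (world z) of nut1_c above 0.06 m and not (x of nut1_c in the frame of tray_mid between -0.058 and 0.058 m and y of nut1_c in the frame of tray_mid between -0.077 and 0.077 m and z of nut1_c in the frame of tray_mid between 0 and 0.045 m))) or ((height (world z) of nut0_c above 0.06 m and not (x of nut0_c in the frame of tray_mid between -0.058 and 0.058 m and y of nut0_c in the frame of tray_mid between -0.077 and 0.077 m and z of nut0_c in the frame of tray_mid between 0 and 0.045 m)) and (height (world z) of nut2_c above 0.06 m and not (x of nut2_c in the frame of tray_mid between -0.058 and 0.058 m and y of nut2_c in the frame of tray_mid between -0.077 and 0.077 m and z of nut2_c in the frame of tray_mid between 0 and 0.045 m))) or ((height (world z) of nut0_c above 0.06 m and not (x of nut0_c in the frame of tray_mid between -0.058 and 0.058 m and y of nut0_c in the frame of tray_mid between -0.077 and 0.077 m and z of nut0_c in the frame of tray_mid between 0 and 0.045 m)) and (height (world z) of nut3_c above 0.06 m and not (x of nut3_c in the frame of tray_mid between -0.058 and 0.058 m and y of nut3_c in the frame of tray_mid between -0.077 and 0.077 m and z of nut3_c in the frame of tray_mid between 0 and 0.045 m))) or ((height (world z) of nut0_c above 0.06 m and not (x of nut0_c in the frame of tray_mid between -0.058 and 0.058 m and y of nut0_c in the frame of tray_mid between -0.077 and 0.077 m and z of nut0_c in the frame of tray_mid between 0 and 0.045 m)) and (height (world z) of nut4_c above 0.06 m and not (x of nut4_c in the frame of tray_mid between -0.058 and 0.058 m and y of nut4_c in the frame of tray_mid between -0.077 and 0.077 m and z of nut4_c in the frame of tray_mid between 0 and 0.045 m))) or ((height (world z) of nut1_c above 0.06 m and not (x of nut1_c in the frame of tray_mid between -0.058 and 0.058 m and y of nut1_c in the frame of tray_mid between -0.077 and 0.077 m and z of nut1_c in the frame of tray_mid between 0 and 0.045 m)) and (height (world z) of nut2_c above 0.06 m and not (x of nut2_c in the frame of tray_mid between -0.058 and 0.058 m and y of nut2_c in the frame of tray_mid between -0.077 and 0.077 m and z of nut2_c in the frame of tray_mid between 0 and 0.045 m))) or ((height (world z) of nut1_c above 0.06 m and not (x of nut1_c in the frame of tray_mid between -0.058 and 0.058 m and y of nut1_c in the frame of tray_mid between -0.077 and 0.077 m and z of nut1_c in the frame of tray_mid between 0 and 0.045 m)) and (height (world z) of nut3_c above 0.06 m and not (x of nut3_c in the frame of tray_mid between -0.058 and 0.058 m and y of nut3_c in the frame of tray_mid between -0.077 and 0.077 m and z of nut3_c in the frame of tray_mid between 0 and 0.045 m))) or ((height (world z) of nut1_c above 0.06 m and not (x of nut1_c in the frame of tray_mid between -0.058 and 0.058 m and y of nut1_c in the frame of tray_mid between -0.077 and 0.077 m and z of nut1_c in the frame of tray_mid between 0 and 0.045 m)) and (height (world z) of nut4_c above 0.06 m and not (x of nut4_c in the frame of tray_mid between -0.058 and 0.058 m and y of nut4_c in the frame of tray_mid between -0.077 and 0.077 m and z of nut4_c in the frame of tray_mid between 0 and 0.045 m))) or ((height (world z) of nut2_c above 0.06 m and not (x of nut2_c in the frame of tray_mid between -0.058 and 0.058 m and y of nut2_c in the frame of tray_mid between -0.077 and 0.077 m and z of nut2_c in the frame of tray_mid between 0 and 0.045 m)) and (height (world z) of nut3_c above 0.06 m and not (x of nut3_c in the frame of tray_mid between -0.058 and 0.058 m and y of nut3_c in the frame of tray_mid between -0.077 and 0.077 m and z of nut3_c in the frame of tray_mid between 0 and 0.045 m))) or ((height (world z) of nut2_c above 0.06 m and not (x of nut2_c in the frame of tray_mid between -0.058 and 0.058 m and y of nut2_c in the frame of tray_mid between -0.077 and 0.077 m and z of nut2_c in the frame of tray_mid between 0 and 0.045 m)) and (height (world z) of nut4_c above 0.06 m and not (x of nut4_c in the frame of tray_mid between -0.058 and 0.058 m and y of nut4_c in the frame of tray_mid between -0.077 and 0.077 m and z of nut4_c in the frame of tray_mid between 0 and 0.045 m))) or ((height (world z) of nut3_c above 0.06 m and not (x of nut3_c in the frame of tray_mid between -0.058 and 0.058 m and y of nut3_c in the frame of tray_mid between -0.077 and 0.077 m and z of nut3_c in the frame of tray_mid between 0 and 0.045 m)) and (height (world z) of nut4_c above 0.06 m and not (x of nut4_c in the frame of tray_mid between -0.058 and 0.058 m and y of nut4_c in the frame of tray_mid between -0.077 and 0.077 m and z of nut4_c in the frame of tray_mid between 0 and 0.045 m)))).
It fails at once if a nut dropped (falling freely faster than 0.9 m/s, some 40 mm) ((linear speed of nut0 above 0.9 m/s and contact force between anything else and nut0 below 0.01 N) or (linear speed of nut1 above 0.9 m/s and contact force between anything else and nut1 below 0.01 N) or (linear speed of nut2 above 0.9 m/s and contact force between anything else and nut2 below 0.01 N) or (linear speed of nut3 above 0.9 m/s and contact force between anything else and nut3 below 0.01 N) or (linear speed of nut4 above 0.9 m/s and contact force between anything else and nut4 below 0.01 N)).
It also fails if it takes over 72 s, if anything falls off the work surface, if the arm or the gripper's body presses on something with over 40 N, if the wrist force passes 120 N, or if a joint passes its speed limit or range.

## Working session

There is one attempt and no reset: what is moved stays moved. The work goes in short steps, Python scripts to look and compute and a shell command to move; the robot and the scene stay as the last step left them, time stands still between calls to the robot, and variables do not carry over. Pictures are saved under pics/ and viewed, at most 10 in all, crops included, and the job is handed in when it is done.

```bash
ls; mkdir -p pics
cat > h.py <<'E'
import numpy as np, cv2
from scipy.spatial.transform import Rotation as R
from station import robot
def cam(n,save=None):
    c=robot.read_camera(n)
    if save: cv2.imwrite('pics/'+save,c['img'])
    np.savez('/tmp/%s.npz'%n,**c)
    return c
def ray(c,uv,z):
    K=np.array(c['intrinsics']);Rm=cv2.Rodrigues(np.array(c['rvec'],float))[0];t=np.array(c['tvec'],float).ravel()
    o=-Rm.T@t
    d=(Rm.T@np.linalg.inv(K)@np.c_[np.atleast_2d(uv),np.ones(len(np.atleast_2d(uv)))].T).T
    return o+d*((z-o[2])/d[:,2:])
def proj(c,P):
    return cv2.projectPoints(np.atleast_2d(np.array(P,float)),np.array(c['rvec'],float),np.array(c['tvec'],float),np.array(c['intrinsics'],float),None)[0][:,0]
def st():
    s=robot.observe();return s
E
python3 - <<'E'
from h import *
a=cam('top','top0.png');b=cam('scene','scene0.png')
s=st();print(s['time_s'],s['eef_pos'],R.from_quat(s['eef_rot']).as_matrix().round(3),s['gripper_width'])
for c in(a,b):print(ray(c,[[0,0],[559,0],[559,419],[0,419]],0).round(3))
cv2.imwrite('pics/both0.png',cv2.resize(a['img'],(800,600),interpolation=cv2.INTER_CUBIC))
E
```

```text
pics
0.1 [0.2469796  0.62776157 0.20485605] [[-0.931  0.366 -0.   ]
 [ 0.366  0.931 -0.001]
 [-0.    -0.001 -1.   ]] 0.09410937834068428
[[ 1.323  0.859  0.   ]
 [ 1.279 -0.968  0.   ]
 [-0.019 -0.796  0.   ]
 [ 0.024  0.758  0.   ]]
[[-1.286 -0.054  0.   ]
 [ 0.631  1.798  0.   ]
 [ 1.351  0.01   0.   ]
 [ 0.47  -0.835  0.   ]]
```

View pics/both0.png

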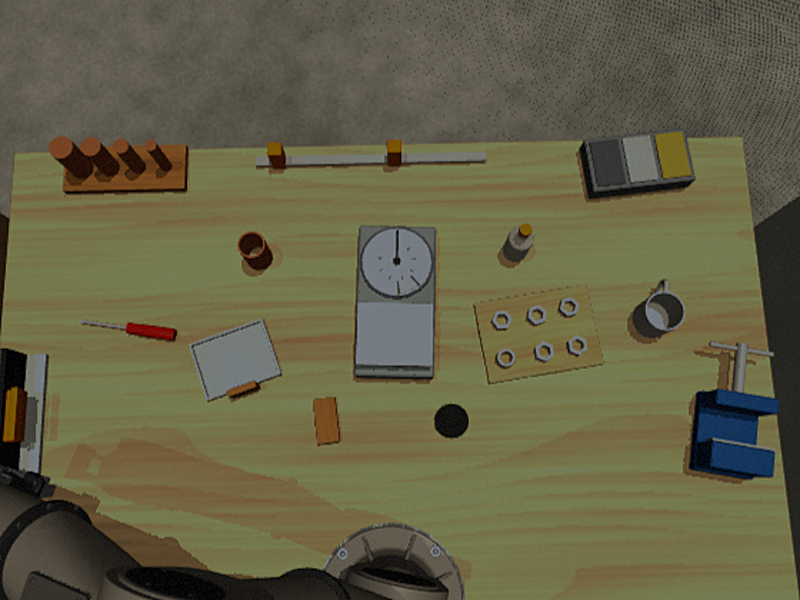

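Top view (800×600): the tray is at (235,360) with its grip at (243,390). The scale is in the middle, with the dial at (397,261) and the pan at (397,335). The board on the right carries six rings around (500–577, 307–357), one of which is the spacer. The sector bars are near (398,288) and (415,283). Next I'll measure these.

```bash
cat > m.py <<'E'
from h import *
c=dict(np.load('/tmp/top.npz'));im=c['img']
hsv=cv2.cvtColor(im,cv2.COLOR_BGR2HSV)
m=((hsv[...,1]<60)&(hsv[...,2]>90)).astype(np.uint8)
n,l,s,ce=cv2.connectedComponentsWithStats(m)
for i in range(1,n):
    if s[i,4]>25:
        p=ce[i];cn=cv2.findContours((l==i).astype(np.uint8),0,2)[0][0]
        r=cv2.minAreaRect(cn);box=cv2.boxPoints(r)
        print(i,s[i].tolist(),p.round(1),ray(c,p,0.02)[0].round(3),'rect',np.round(r[1],1),round(r[2],1))
o=im[130:275,110:430]
def crop(y0,y1,x0,x1,k):return cv2.resize(np.clip(im[y0:y1,x0:x1]*1.6,0,255).astype(np.uint8),None,fx=k,fy=k,interpolation=cv2.INTER_CUBIC)
A=crop(195,275,325,425,4);B=crop(150,270,240,315,4)
C=crop(220,285,128,202,4)
W=np.zeros((600,720,3),np.uint8);W[:320,:400]=A;W[:480,410:710]=B;W[330:590,:296]=C
cv2.imwrite('pics/crops1.png',W)
E
python3 m.py
```

```text
1 [0, 0, 560, 151, 35117] [249.4  46.2] [1.127 0.048 0.02 ] rect [150. 559.] 90.0
223 [431, 78, 16, 15, 86] [439.  84.] [ 0.983 -0.542  0.02 ] rect [14.5 14.2] 71.6
245 [173, 83, 13, 13, 67] [178.   89.4] [0.985 0.272 0.02 ] rect [12. 12.] 90.0
315 [436, 94, 25, 34, 620] [448.  110.5] [ 0.895 -0.562  0.02 ] rect [33.1 19.4] 78.7
346 [200, 107, 71, 8, 420] [234.3 111. ] [0.91  0.098 0.02 ] rect [ 6.1 70.2] 88.4
347 [281, 106, 60, 8, 361] [310.4 109.2] [ 0.909 -0.137  0.02 ] rect [ 6.  59.1] 88.7
349 [179, 110, 9, 6, 54] [183.  112.5] [0.909 0.255 0.02 ] rect [5. 8.] 90.0
363 [252, 158, 16, 19, 105] [257.2 163.2] [0.74 0.03 0.02] rect [10.5 22.7] 41.4
364 [288, 159, 16, 16, 92] [298.3 163.9] [ 0.734 -0.094  0.02 ] rect [20.5 10.3] 47.0
365 [357, 159, 16, 16, 105] [364.3 167.8] [ 0.717 -0.293  0.02 ] rect [16.5 13.4] 21.8
366 [253, 160, 49, 47, 1684] [277.1 182.9] [ 0.677 -0.028  0.02 ] rect [46. 48.] 90.0
367 [249, 191, 54, 65, 2691] [275.9 229.8] [ 0.534 -0.021  0.02 ] rect [53. 64.] 0.0
368 [452, 195, 28, 36, 321] [462.4 217.3] [ 0.557 -0.574  0.02 ] rect [29.7 29. ] 45.0
369 [392, 2
[... 636 characters left out ...]
 rect [18.4  2.6] 9.5
377 [515, 240, 27, 35, 237] [521.4 255. ] [ 0.44  -0.736  0.02 ] rect [24.  32.9] 18.4
378 [348, 244, 13, 13, 70] [353.9 249.7] [ 0.469 -0.248  0.02 ] rect [12. 12.] 90.0
379 [13, 248, 19, 83, 729] [ 23.4 285.5] [0.39  0.709 0.02 ] rect [13.4 82.3] 4.1
380 [249, 257, 54, 6, 147] [275.7 260.3] [ 0.443 -0.018  0.02 ] rect [ 5. 53.] 87.8
381 [499, 306, 44, 10, 72] [520.3 310.5] [ 0.281 -0.714  0.02 ] rect [43.9  1.9] 10.0
388 [226, 368, 97, 52, 1392] [278.8 387.1] [ 0.089 -0.018  0.02 ] rect [98.6 45.2] 10.9
411 [272, 410, 29, 10, 175] [283.5 415.3] [ 0.015 -0.029  0.02 ] rect [28.4  8.5] 10.6
412 [84, 413, 18, 7, 36] [ 92.3 417.2] [0.024 0.495 0.02 ] rect [18.   4.2] 20.6
```

View pics/crops1.png

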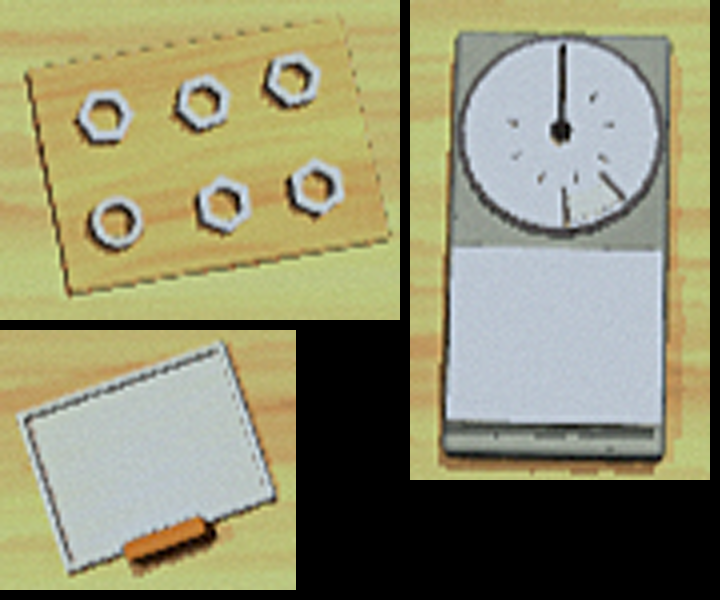

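The spacer is the round ring at top-image pixel (354,250), and the other five rings are nuts. The sector bars, seen from the dial centre, lie at about 2.40 and 3.06 rad, so its middle is near 2.73. Next: metric positions.

```bash
cat > m2.py <<'E'
from h import *
c=dict(np.load('/tmp/top.npz'));im=c['img']
Rm=cv2.Rodrigues(c['rvec'])[0];print('cam',(-Rm.T@c['tvec'].ravel()).round(3))
hsv=cv2.cvtColor(im,cv2.COLOR_BGR2HSV)
def quad(P,name):
    P=np.array(P);mid=P.mean(0);d=[np.linalg.norm(P[i]-P[(i+1)%4]).round(4) for i in range(4)]
    print(name,mid.round(4),d,'headings',[np.degrees(np.arctan2(*(P[(i+1)%4]-P[i])[1::-1])).round(1) for i in range(4)])
def c2(p,ox,oy,X,Y):return [ox+(p[0]-X)/4-.375,oy+(p[1]-Y)/4-.375]
quad(ray(c,[c2(p,128,220,0,330) for p in [(20,413),(222,342),(276,498),(70,573)]],.014),'tray')
quad(ray(c,[c2(p,240,150,410,0) for p in [(453,248),(663,248),(664,426),(445,426)]],.09),'pan')
g=((hsv[...,0]<16)&(hsv[...,1]>120)&(hsv[...,2]>70)).astype(np.uint8)[220:285,128:202]
n,l,s,ce=cv2.connectedComponentsWithStats(g);i=1+s[1:,4].argmax()
print('grip top',s[i],ray(c,ce[i]+[128,220],.052).round(4), cv2.minAreaRect(cv2.findContours((l==i).astype(np.uint8),0,2)[0][0]))
for zd in(.06,.09):print('dial',ray(c,c2((561,130),240,150,410,0),zd).round(4),ray(c,c2((563,44),240,150,410,0),zd).round(4))
b=[c2(p,325,195,0,0) for p in [(27,72),(341,17),(390,240),(70,293)]]
quad(ray(c,b,.012),'board')
# housing
quad(ray(c,[c2(p,240,150,410,0) for p in [(455,34),(670,37),(663,455),(443,455)]],.053),'housing')
K=((hsv[...,1]<60)&(hsv[...,2]>90)).astype(np.uint8)
n,l,s,ce=cv2.connectedComponentsWithStats(K)
for i in(range(1,n)):
    if 60<s[i,4]<110 and 340<ce[i][0]<412 and 205<ce[i][1]<255:
        x,y,w,h,_=s[i]; f=np.argwhere(l==i)[:,::-1].astype(np.float32)
        h=cv2.convexHull(f);(q,r)=cv2.minEnclosingCircle(f);M=cv2.moments(h)
        print('ring',ce[i].round(1),ray(c,[M['m10']/M['m00'],M['m01']/M['m00']],.030)[0].round(4))
E
python3 m2.py
```

```text
cam [ 0.242 -0.018  1.574]
tray [0.4801 0.3067 0.014 ] [np.float64(0.1558), np.float64(0.1239), np.float64(0.1571), np.float64(0.1248)] headings [np.float64(-71.5), np.float64(-161.0), np.float64(108.8), np.float64(18.4)]
pan [ 0.5095 -0.0216  0.09  ] [np.float64(0.1486), np.float64(0.1269), np.float64(0.1524), np.float64(0.1269)] headings [np.float64(-91.5), np.float64(178.3), np.float64(88.5), np.float64(-3.4)]
grip top [31 47 20 11 73] [[0.4142 0.2877 0.052 ]] ((40.777366638183594, 51.76277160644531), (4.186352252960205, 20.59001922607422), 70.01689147949219)
dial [[ 0.6678 -0.029   0.06  ]] [[ 0.7333 -0.0322  0.06  ]]
dial [[ 0.6593 -0.0288  0.09  ]] [[ 0.7236 -0.0319  0.09  ]]
board [ 0.5173 -0.3181  0.012 ] [np.float64(0.24), np.float64(0.1706), np.float64(0.239), np.float64(0.1674)] headings [np.float64(-81.4), np.float64(-172.2), np.float64(97.9), np.float64(8.1)]
housing [ 0.5863 -0.0246  0.053 ] [np.float64(0.1592), np.float64(0.311), np.float64(0.1564), np.float64(0.3131)] headings [np.float64(-92.3), np.float64(177.0), np.float64(88.5), np.float64(-2.5)]
ring [398.1 214. ] [ 0.5697 -0.3823  0.03  ]
ring [375.7 219.8] [ 0.5541 -0.3153  0.03  ]
ring [351.2 223.6] [ 0.545  -0.2423  0.03  ]
ring [404.1 240.9] [ 0.4892 -0.3939  0.03  ]
ring [381.  245.3] [ 0.478  -0.3256  0.03  ]
ring [353.9 249.7] [ 0.4671 -0.2464  0.03  ]
```

```bash
cat > go.py <<'E'
import sys
from h import *
# usage: go.py x y z heading_of_tool_y_deg
x,y,z,hd=map(float,sys.argv[1:5]);s=st()
M=R.from_quat(s['eef_rot']).as_matrix();d=M.T@(np.array([x,y,z])-s['eef_pos'])
h=np.degrees(np.arctan2(M[1,1],M[0,1]));t=((h-hd+90)%180-90)
print('shift',d.round(4),'turn',np.radians(t).round(3),'(alt %.3f)'%np.radians(t-np.sign(t)*180),'heading',h.round(1),'pos',np.round(s['eef_pos'],4),'q7',round(s['qpos'][6],2),'t',s['time_s'])
E
python3 go.py 0.4146 0.2848 0.10 18.5
```

```text
shift [-0.2815 -0.2577  0.1052] turn 0.873 (alt -2.269) heading 68.5 pos [0.247  0.6278 0.2049] q7 -0.07 t 0.1
```

```bash
python3 -m creep '[[-0.07,-0.064,0,0.15,0.45],[-0.14,-0.129,0.02,0.3,0.45],[-0.21,-0.193,0.05,0.45,0.45],[-0.25,-0.235,0.08,0.6,0.45],[-0.2815,-0.2577,0.105,0.75,0.45],[-0.2815,-0.2577,0.105,0.873,0.45],[-0.2815,-0.2577,0.105,0.873,0.45],[-0.2815,-0.2577,0.105,0.873,0.45],[-0.2815,-0.2577,0.105,0.873,0.45],[-0.2815,-0.2577,0.105,0.873,0.45]]' 40
python3 - <<'E'
from h import *
c=cam('wrist','w1.png')
for P in([.4146,.2848,.052],[.4801,.3067,.005]):print(proj(c,P))
E
python3 go.py 0.4146 0.2848 0.021 18.5
```

```text
time_s: 1.1
eef_pos: [0.4149, 0.2842, 0.1001]
eef_rot: [0.585, 0.811, -0.0, -0.0]
ft_force: [-0.6, 0.3, 0.9]
gripper_width: 0.0422
gripper_force: 0.0
[[276.4795127 225.2184532]]
[[362.90557474 206.24560447]]
shift [-0.0006 -0.0003  0.0795] turn -0.0 (alt 3.141) heading 18.5 pos [0.4147 0.2855 0.1005] q7 -0.27 t 1.15
```

View pics/w1.png

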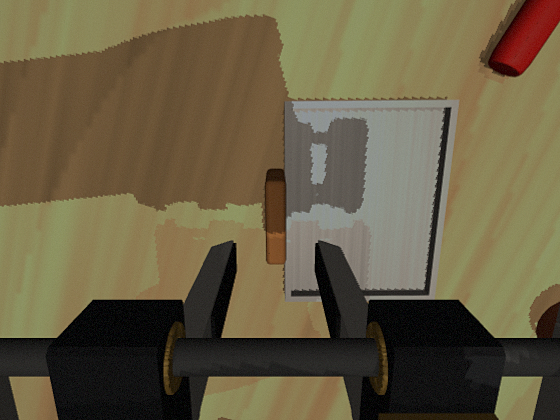

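The wrist view shows the grip block at (275,215), centred between the fingertips (235 and 316) with the tray square to the tool. I'll go down, close and lift.

```bash
python3 -m creep '[[0,0,0.04,0,0.45],[0,0,0.065,0,0.45],[0,0,0.08,0,0.45],[0,0,0.08,0,0.45],[0,0,0.08,0,0],[0,0,0.08,0,0],[0,0,0.08,0,0],[0,0,0.08,0,0],[0,0,0.08,0,0]]' 45;  python3 -m creep '[[0,0,-0.02,0,0],[0,0,-0.05,0,0],[0,0,-0.08,0,0],[0,0,-0.12,0,0],[0,0,-0.13,0,0],[0,0,-0.13,0,0]]'; python3 go.py 0.45 -0.018 0.150 -2.5
```

```text
time_s: 2.05
eef_pos: [0.4149, 0.2857, 0.0212]
eef_rot: [0.584, 0.812, 0.001, -0.0]
ft_force: [-1.6, 0.4, 9.3]
gripper_width: 0.0134
gripper_force: 45.0
time_s: 2.65
eef_pos: [0.4152, 0.2859, 0.1518]
eef_rot: [0.584, 0.812, 0.002, -0.0]
ft_force: [-0.8, -0.2, -2.6]
gripper_width: 0.0136
gripper_force: 45.0
shift [-0.2992 -0.0635  0.0011] turn 0.367 (alt -2.775) heading 18.5 pos [0.4152 0.2859 0.1518] q7 -0.31 t 2.65
```

```bash
python3 -m creep '[[-0.02,-0.004,0,0.03,0],[-0.05,-0.011,0,0.08,0],[-0.09,-0.019,0,0.14,0],[-0.13,-0.028,0,0.2,0],[-0.17,-0.036,0,0.26,0],[-0.21,-0.045,0,0.31,0],[-0.25,-0.053,0,0.34,0],[-0.28,-0.059,0,0.367,0],[-0.295,-0.0625,0,0.367,0],[-0.299,-0.0635,0,0.367,0],[-0.299,-0.0635,0,0.367,0],[-0.299,-0.0635,0,0.367,0]]'
python3 - <<'E'
from h import *
c=cam('top');d=cam('scene')
k=lambda i:np.clip(i*1.5,0,255).astype(np.uint8)
cv2.imwrite('pics/p3.png',cv2.resize(np.hstack([k(c['img'][130:290,180:380]),k(d['img'][100:300,150:450])[:160,:200]]),None,fx=2,fy=2))
hsv=cv2.cvtColor(c['img'],cv2.COLOR_BGR2HSV)
E
python3 go.py 0.45 -0.018 0.1065 -2.5
```

```text
time_s: 3.85
eef_pos: [0.4488, -0.0181, 0.1501]
eef_rot: [0.723, 0.691, -0.0, -0.0]
ft_force: [-0.6, 0.7, -2.1]
gripper_width: 0.0136
gripper_force: 45.0
shift [-0.0002  0.0009  0.0437] turn 0.001 (alt -3.141) heading -2.5 pos [ 0.4491 -0.0177  0.1502] q7 -0.03 t 3.95
```

View pics/p3.png

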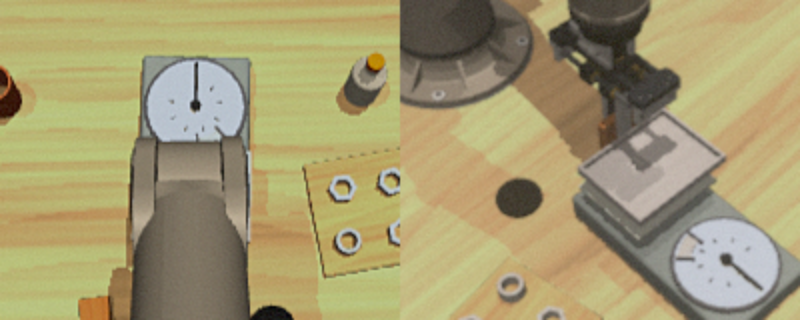

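The scene view (right half) shows the tray held level over the pan at (652,165). The dial is at (726,258) with the pointer at zero. I'll lower it and let go.

```bash
python3 -m creep '[[0,0.001,0.015,0,0],[0,0.001,0.03,0,0],[0,0.001,0.036,0,0],[0,0.001,0.04,0,0],[0,0.001,0.0425,0,0],[0,0.001,0.044,0,0],[0,0.001,0.044,0,0],[0,0.001,0.044,0,0],[0,0.001,0.044,0,0.45],[0,0.001,0.044,0,0.45],[0,0.001,0.044,0,0.45],[0,0.001,0.03,0,0.45],[0,0.001,0,0,0.45],[0,0.001,-0.05,0,0.45],[0,0.001,-0.05,0,0.45]]'; python3 go.py 0.545 -0.2423 0.10 8
```

```text
time_s: 5.45
eef_pos: [0.4531, -0.0187, 0.2053]
eef_rot: [0.723, 0.691, 0.003, 0.002]
ft_force: [0.9, 0.2, -0.7]
gripper_width: 0.0424
gripper_force: 0.0
shift [-0.2196  0.1011  0.1054] turn -0.185 (alt 2.957) heading -2.6 pos [ 0.4531 -0.0187  0.2053] q7 -0.1 t 5.45
```

```bash
python3 -m creep '[[-0.04,0.02,0,-0.05,0.6],[-0.09,0.04,0,-0.1,0.6],[-0.13,0.06,0,-0.15,0.6],[-0.17,0.08,0.01,-0.185,0.6],[-0.2,0.095,0.03,-0.185,0.6],[-0.2196,0.1011,0.05,-0.185,0.6],[-0.2196,0.1011,0.06,-0.185,0.6],[-0.2196,0.1011,0.06,-0.185,0.6],[-0.2196,0.1011,0.06,-0.185,0.6],[-0.2196,0.1011,0.06,-0.185,0.6]]'
python3 - <<'E'
from h import *
c=cam('wrist');d=cam('top')
for P in([.545,-.2423,.03],[.5541,-.3153,.03],[.478,-.3256,.03]):print(proj(c,P))
k=lambda i:np.clip(i*1.5,0,255).astype(np.uint8)
W=np.zeros((420,790,3),np.uint8);W[:,:560]=k(c['img'])
t=cv2.resize(k(d['img'][150:275,240:315]),None,fx=3,fy=3);W[:375,560:785]=t
cv2.imwrite('pics/p4.png',W)
E
```

```text
time_s: 6.45
eef_pos: [0.5423, -0.2413, 0.1415]
eef_rot: [0.655, 0.756, 0.001, 0.0]
ft_force: [-0.4, 0.2, 0.6]
gripper_width: 0.0565
gripper_force: 0.0
[[279.13453754 203.43641071]]
[[277.4483938  282.39081162]]
[[192.02969545 281.84982755]]
```

View pics/p4.png

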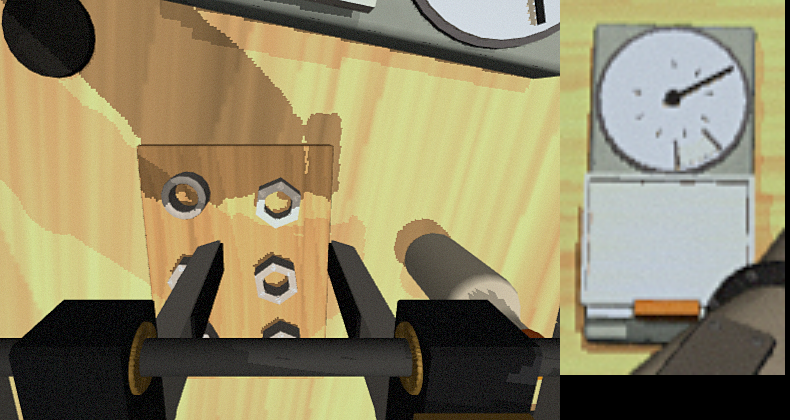

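Right inset: the pointer now stands at about 62–65°, or 1.13 rad, and the tray sits square on the pan. In the wrist view, nut A is at (279,203), exactly where predicted, with its flats facing the fingers; the spacer is at (185,197). The glue bottle at (400–520, 225–320) needs a clearance check.

```bash
python3 - <<'E'
from h import *
c=dict(np.load('/tmp/wrist.npz'))
print('glue base edges',ray(c,[[398,247],[412,225],[425,250],[445,225]],0).round(3))
d=dict(np.load('/tmp/top.npz'));hsv=cv2.cvtColor(d['img'],cv2.COLOR_BGR2HSV)
o=[]
print('cap', ray(d,[525/800*560,230/600*420],.15).round(3),'base',ray(d,[511/800*560,257/600*420],.0).round(3))
# nut hex phase: 6-fold harmonic of hull radius, in wrist view
for C,P in(('A',[.545,-.2423,.03]),('B',[.5541,-.3153,.03])):
    p=proj(c,P)[0];im=c['img'];h=cv2.cvtColor(im,cv2.COLOR_BGR2HSV)
    x,y=map(int,p);m=np.zeros(im.shape[:2],np.uint8);w=h[y-30:y+30,x-30:x+30]
    m[y-30:y+30,x-30:x+30]=w[...,1]<70
    n,l,s,ce=cv2.connectedComponentsWithStats(m);i=1+s[1:,4].argmax()
    hull=cv2.convexHull(np.argwhere(l==i)[:,::-1].astype(np.int32))
    f=np.zeros_like(m);cv2.fillConvexPoly(f,hull,1);pts=np.argwhere(f)[:,::-1]
    W=ray(c,pts,.03)[:,:2];ctr=W.mean(0);q=(W-ctr)@[1,1j];ph=np.angle(np.sum(np.abs(q)**4*np.exp(6j*np.angle(q))))/6
    print(C,s[i],'ctr',ctr.round(4),'corner heading',np.degrees(ph).round(1),'flats',(np.degrees(ph)+30).round(1), 'area mm2',cv2.contourArea(cv2.convexHull((W*1e4).astype(np.int32)))/100)
E
python3 go.py .5445 -.2423 .015 8
```

```text
glue base edges [[ 0.666 -0.277  0.   ]
 [ 0.674 -0.253  0.   ]
 [ 0.693 -0.276  0.   ]
 [ 0.705 -0.249  0.   ]]
cap [[ 0.697 -0.28   0.15 ]] base [[ 0.685 -0.274  0.   ]]
A [ 256  178   45   50 1226] ctr [ 0.5438 -0.242 ] corner heading -29.0 flats 1.0 area mm2 1247.125
B [ 255  256   42   49 1280] ctr [ 0.552  -0.3131] corner heading -13.8 flats 16.2 area mm2 1391.505
shift [-0.0011  0.0019  0.1264] turn 0.003 (alt -3.139) heading 8.1 pos [ 0.5423 -0.2415  0.1414] q7 0.78 t 6.55
```

```bash
python3 -m creep '[[-0.001,0.0015,0.04,0.07,0.6],[-0.001,0.0015,0.08,0.07,0.6],[-0.001,0.0015,0.11,0.07,0.6],[-0.001,0.0015,0.1255,0.07,0.6],[-0.001,0.0015,0.1265,0.07,0.6],[-0.001,0.0015,0.1265,0.07,0.6],[-0.001,0.0015,0.1265,0.07,0],[-0.001,0.0015,0.1265,0.07,0],[-0.001,0.0015,0.1265,0.07,0],[-0.001,0.0015,0.1265,0.07,0],[-0.001,0.0015,0.1265,0.07,0]]' 30;  python3 -m creep '[[0,0,-0.03,0,0],[0,0,-0.07,0,0],[0,0,-0.12,0,0],[0,0,-0.165,0,0],[0,0,-0.165,0,0],[0,0,-0.165,0,0]]'
python3 - <<'E'
from h import *
d=cam('top')
def c2(p):return np.array([240+(p[0]-560)/3-.33,150+p[1]/3-.33])
# tray corners from previous inset view (top-left, top-right), far wall top at z~.0995
print(ray(d,[c2((587,178)),c2((750,175)),c2((582,304)),c2((634,306)),c2((698,306))],.0995).round(4))
cv2.imwrite('pics/p5.png',cv2.resize(np.clip(d['img'][150:275,240:320]*1.5,0,255).astype(np.uint8),None,fx=4,fy=4))
E
python3 go.py .52 -.06 .18 87.5
```

```text
time_s: 7.65
eef_pos: [0.5438, -0.2431, 0.0146]
eef_rot: [0.682, 0.732, 0.0, 0.0]
ft_force: [-0.8, 1.8, 7.7]
gripper_width: 0.036
gripper_force: 29.7
time_s: 8.25
eef_pos: [0.5437, -0.2429, 0.1798]
eef_rot: [0.681, 0.732, 0.001, 0.001]
ft_force: [-0.6, -0.1, -2.0]
gripper_width: 0.0361
gripper_force: 29.7
[[ 0.5804  0.0541  0.0995]
 [ 0.5793 -0.0989  0.0995]
 [ 0.4612  0.0605  0.0995]
 [ 0.4581  0.0125  0.0995]
 [ 0.4565 -0.0465  0.0995]]
shift [ 0.1838 -0.01   -0.0013] turn -1.456 (alt 1.686) heading 4.1 pos [ 0.5431 -0.2426  0.1786] q7 0.69 t 8.3
```

```bash
python3 go.py .519 .024 .0925 -2.5
```

```text
shift [ 0.2676 -0.005   0.0863] turn 0.115 (alt -3.026) heading 4.1 pos [ 0.5431 -0.2426  0.1786] q7 0.69 t 8.3
```

View pics/p5.png

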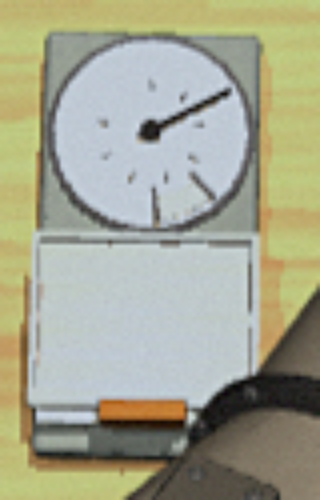

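Tray square on the pan (x 35–258, y 232–402 in the crop), empty, pointer at about 64° (1.1 rad). I'll bring the first nut over and set it down.

```bash
python3 -m creep '[[0.03,-0.001,0,0.02,0],[0.08,-0.002,0,0.05,0],[0.13,-0.003,0,0.08,0],[0.18,-0.004,0,0.1,0],[0.22,-0.005,0.01,0.115,0],[0.25,-0.005,0.03,0.115,0],[0.2676,-0.005,0.055,0.115,0],[0.2676,-0.005,0.07,0.115,0],[0.2676,-0.005,0.077,0.115,0],[0.2676,-0.005,0.082,0.115,0],[0.2676,-0.005,0.0855,0.115,0],[0.2676,-0.005,0.087,0.115,0],[0.2676,-0.005,0.087,0.115,0],[0.2676,-0.005,0.087,0.115,0]]'; python3 go.py .519 .024 .0925 -2.5
```

```text
time_s: 9.7
eef_pos: [0.5197, 0.0232, 0.0924]
eef_rot: [0.723, 0.691, 0.0, 0.0]
ft_force: [0.1, -0.5, -0.7]
gripper_width: 0.0355
gripper_force: 29.7
shift [ 0.0007 -0.0007 -0.0001] turn -0.001 (alt 3.141) heading -2.5 pos [0.5197 0.0232 0.0924] q7 0.13 t 9.7
```

```bash
python3 -m creep '[[0,0,0.001,0,0.6],[0,0,0.001,0,0.6],[0,0,0.001,0,0.6],[0,0,-0.02,0,0.6],[0,0,-0.06,0,0.6],[0,0,-0.08,0,0.6],[0,0,-0.08,0,0.6]]'; python3 go.py .5525 -.314 .14 14
```

```text
time_s: 10.4
eef_pos: [0.5208, 0.0237, 0.1745]
eef_rot: [0.722, 0.691, 0.002, 0.001]
ft_force: [0.7, -0.4, -1.3]
gripper_width: 0.0566
gripper_force: 0.0
shift [-0.336   0.0464  0.034 ] turn -0.288 (alt 2.853) heading -2.5 pos [0.5208 0.0237 0.1745] q7 0.02 t 10.4
```

```bash
python3 -m creep '[[-0.05,0.006,0,-0.05,0.6],[-0.1,0.013,0,-0.1,0.6],[-0.15,0.02,0,-0.15,0.6],[-0.2,0.027,0,-0.2,0.6],[-0.25,0.034,0,-0.25,0.6],[-0.3,0.041,0.02,-0.288,0.6],[-0.336,0.0464,0.034,-0.288,0.6],[-0.336,0.0464,0.034,-0.288,0.6],[-0.336,0.0464,0.034,-0.288,0.6],[-0.336,0.0464,0.034,-0.288,0.6]]'
cat > look.py <<'E'
from h import *
import sys
c=cam('wrist');d=cam('top')
h=cv2.cvtColor(c['img'],cv2.COLOR_BGR2HSV)
for a in sys.argv[2:]:
    P=[*map(float,a.split(',')),.03];p=proj(c,P)[0];x,y=map(int,p);m=np.zeros(h.shape[:2],np.uint8)
    m[y-32:y+32,x-32:x+32]=h[y-32:y+32,x-32:x+32,1]<70
    n,l,s,ce=cv2.connectedComponentsWithStats(m);i=1+s[1:,4].argmax()
    f=np.zeros_like(m);cv2.fillConvexPoly(f,cv2.convexHull(np.argwhere(l==i)[:,::-1].astype(np.int32)),1)
    W=ray(c,np.argwhere(f)[:,::-1],.03)[:,:2];ctr=W.mean(0);q=(W-ctr)@[1,1j];ph=np.degrees(np.angle(np.sum(np.abs(q)**4*np.exp(6j*np.angle(q))))/6)
    print('px',p.round(),s[i],'ctr',ctr.round(4),'flats',(ph+30).round(1))
# pointer: dark pixels on dial, angle from scale x
r=d['img'][150:212,248:312].astype(float);g=r.max(2)
yy,xx=np.nonzero(g<70);P=ray(d,np.c_[xx+248,yy+150],.07)[:,:2]-[.6645,-.0285]
P=P[(np.hypot(*P.T)<.066)];rad=np.hypot(*P.T);an=(-np.degrees(np.arctan2(P[:,1],P[:,0]))-2.5)%360
sel=(rad>.015)&(rad<.035);print('ptr(deg,inner dark)',np.sort(an[sel]).round(0))
k=lambda i:np.clip(i*1.5,0,255).astype(np.uint8)
W=np.zeros((420,800,3),np.uint8);W[:,:560]=k(c['img']);W[:375,560:800]=cv2.resize(k(d['img'][150:275,240:320]),None,fx=3,fy=3)
cv2.imwrite('pics/'+sys.argv[1],W)
E
python3 look.py p6.png .5525,-.314; python3 go.py .5525 -.314 .015 14
```

```text
time_s: 11.4
eef_pos: [0.551, -0.3132, 0.1376]
eef_rot: [0.615, 0.788, 0.0, -0.0]
ft_force: [0.1, 0.4, 1.8]
gripper_width: 0.0564
gripper_force: 0.0
px [278. 205.] [ 256  180   44   51 1262] ctr [ 0.5524 -0.3148] flats 16.1
ptr(deg,inner dark) [41. 86. 86. 87. 87. 87. 87. 88. 93. 93.]
shift [-0.0015  0.0005  0.1232] turn 0.002 (alt -3.140) heading 14.1 pos [ 0.5515 -0.3127  0.1382] q7 1.01 t 11.5
```

View pics/p6.png

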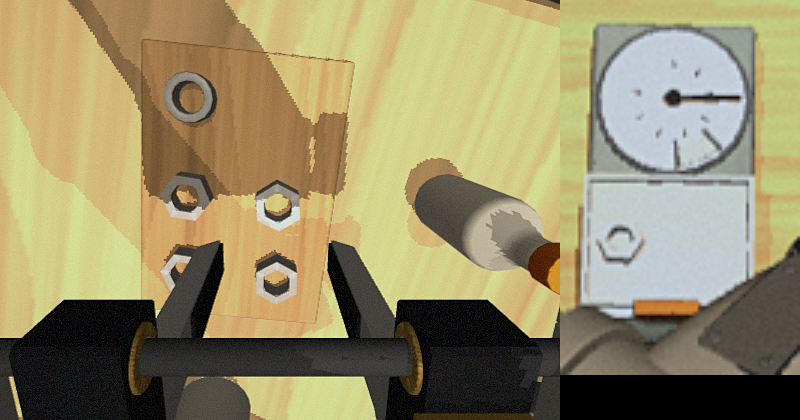

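Wrist view: nut B is at (278,205), centred between the fingers. In the inset, the first nut lies in the tray and the pointer is at about 90°, roughly 1.53 rad, still short of the sector. I'll take nut B.

```bash
python3 -m creep '[[-0.002,0,0.04,0,0.6],[-0.002,0,0.08,0,0.6],[-0.002,0,0.11,0,0.6],[-0.002,0,0.1225,0,0.6],[-0.002,0,0.124,0,0.6],[-0.002,0,0.124,0,0.6],[-0.002,0,0.124,0,0],[-0.002,0,0.124,0,0],[-0.002,0,0.124,0,0],[-0.002,0,0.124,0,0],[-0.002,0,0.124,0,0]]' 30;  python3 -m creep '[[0,0,-0.03,0,0],[0,0,-0.07,0,0],[0,0,-0.12,0,0],[0,0,-0.165,0,0],[0,0,-0.165,0,0],[0,0,-0.165,0,0]]'
python3 go.py .519 -.022 .0905 -2.5
```

```text
time_s: 12.6
eef_pos: [0.552, -0.3163, 0.0149]
eef_rot: [0.616, 0.788, 0.0, 0.001]
ft_force: [-0.5, 1.4, 7.9]
gripper_width: 0.036
gripper_force: 29.9
time_s: 13.2
eef_pos: [0.5518, -0.3161, 0.1798]
eef_rot: [0.616, 0.788, 0.001, 0.001]
ft_force: [1.0, 0.3, -2.0]
gripper_width: 0.036
gripper_force: 29.9
shift [0.2933 0.0391 0.0892] turn 0.288 (alt -2.854) heading 14.0 pos [ 0.5518 -0.3161  0.1798] q7 0.98 t 13.2
```

```bash
python3 -m creep '[[0.03,0.004,0,0.04,0],[0.08,0.011,0,0.1,0],[0.13,0.018,0,0.16,0],[0.18,0.025,0,0.22,0],[0.22,0.03,0.005,0.27,0],[0.255,0.035,0.02,0.288,0],[0.28,0.038,0.04,0.288,0],[0.2913,0.0391,0.06,0.288,0],[0.2913,0.0391,0.073,0.288,0],[0.2913,0.0391,0.08,0.288,0],[0.2913,0.0391,0.085,0.288,0],[0.2913,0.0391,0.088,0.288,0],[0.2913,0.0391,0.0895,0.288,0],[0.2913,0.0391,0.0895,0.288,0],[0.2913,0.0391,0.0895,0.288,0],[0.2913,0.0391,0.09,0.288,0.6],[0.2913,0.0391,0.09,0.288,0.6],[0.2913,0.0391,0.09,0.288,0.6]]'
python3 -m creep '[[0,0,-0.02,0,0.6],[0,0,-0.06,0,0.6],[0,0,-0.09,0,0.6],[0,0,-0.09,0,0.6]]'; python3 go.py .4775 -.3245 .14 14
```

```text
time_s: 15.0
eef_pos: [0.5191, -0.024, 0.0891]
eef_rot: [0.722, 0.691, 0.0, 0.0]
ft_force: [0.0, -0.3, -0.3]
gripper_width: 0.0553
gripper_force: 0.0
time_s: 15.4
eef_pos: [0.5209, -0.0241, 0.1823]
eef_rot: [0.723, 0.691, 0.002, 0.001]
ft_force: [-0.0, 0.2, -0.3]
gripper_width: 0.0565
gripper_force: 0.0
shift [-0.3021 -0.0303  0.0416] turn -0.289 (alt 2.853) heading -2.5 pos [ 0.5209 -0.0241  0.1823] q7 0.13 t 15.4
```

```bash
python3 -m creep '[[-0.05,-0.005,0,-0.05,0.6],[-0.1,-0.01,0,-0.1,0.6],[-0.15,-0.015,0,-0.15,0.6],[-0.2,-0.02,0,-0.2,0.6],[-0.25,-0.025,0.01,-0.25,0.6],[-0.29,-0.029,0.03,-0.288,0.6],[-0.302,-0.03,0.04,-0.288,0.6],[-0.302,-0.03,0.04,-0.288,0.6],[-0.302,-0.03,0.04,-0.288,0.6],[-0.302,-0.03,0.04,-0.288,0.6]]'; python3 look.py p7.png .4775,-.3245; python3 go.py .4775 -.3245 .015 14
```

```text
time_s: 16.4
eef_pos: [0.4765, -0.3232, 0.1393]
eef_rot: [0.615, 0.788, 0.0, 0.0]
ft_force: [-0.3, 0.5, 0.6]
gripper_width: 0.0565
gripper_force: 0.0
px [277. 204.] [ 251  181   49   48 1248] ctr [ 0.4759 -0.3254] flats 34.8
ptr(deg,inner dark) [ 41. 112. 115. 115. 116. 118. 119. 119. 120.]
shift [-0.0014  0.0004  0.1245] turn 0.002 (alt -3.140) heading 14.1 pos [ 0.4766 -0.3233  0.1395] q7 1.08 t 16.5
```

View pics/p7.png

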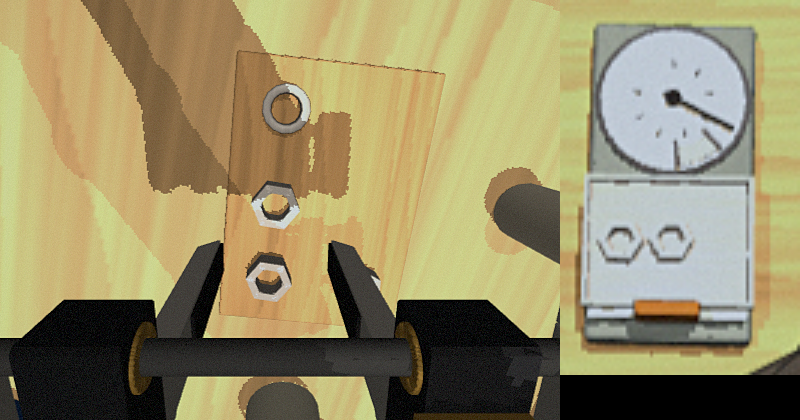

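Wrist view: nut C at (277,204), its flats at heading 35°. The pointer is at about 117° and the sector spans about 138–176°, so one more nut of 23–34° should land inside. I'll pick up nut C with a −0.366 rad turn.

```bash
python3 -m creep '[[-0.002,-0.0005,0.03,-0.13,0.6],[-0.002,-0.0005,0.06,-0.26,0.6],[-0.002,-0.0005,0.08,-0.366,0.6],[-0.002,-0.0005,0.105,-0.366,0.6],[-0.002,-0.0005,0.12,-0.366,0.6],[-0.002,-0.0005,0.1245,-0.366,0.6],[-0.002,-0.0005,0.1245,-0.366,0.6],[-0.002,-0.0005,0.1245,-0.366,0],[-0.002,-0.0005,0.1245,-0.366,0],[-0.002,-0.0005,0.1245,-0.366,0],[-0.002,-0.0005,0.1245,-0.366,0],[-0.002,-0.0005,0.1245,-0.366,0]]' 30;  python3 -m creep '[[0,0,-0.03,0,0],[0,0,-0.07,0,0],[0,0,-0.12,0,0],[0,0,-0.165,0,0],[0,0,-0.165,0,0],[0,0,-0.165,0,0]]'
python3 go.py .519 -.0695 .0885 -2.5
```

```text
time_s: 17.7
eef_pos: [0.4763, -0.3266, 0.0152]
eef_rot: [0.462, 0.887, 0.0, 0.001]
ft_force: [-0.6, 2.8, 7.3]
gripper_width: 0.0357
gripper_force: 30.0
time_s: 18.3
eef_pos: [0.4762, -0.3264, 0.1804]
eef_rot: [0.462, 0.887, 0.0, 0.001]
ft_force: [-0.6, 0.3, -1.5]
gripper_width: 0.0357
gripper_force: 30.0
shift [0.1861 0.1822 0.0919] turn 0.654 (alt -2.488) heading 35.0 pos [ 0.4762 -0.3264  0.1804] q7 1.36 t 18.3
```

```bash
python3 -m creep '[[0.02,0.02,0,0.09,0],[0.05,0.049,0,0.22,0],[0.085,0.083,0,0.35,0],[0.12,0.117,0,0.48,0],[0.15,0.147,0.005,0.6,0],[0.175,0.171,0.02,0.654,0],[0.186,0.182,0.04,0.654,0],[0.186,0.182,0.06,0.654,0],[0.186,0.182,0.075,0.654,0],[0.186,0.182,0.083,0.654,0],[0.186,0.182,0.087,0.654,0],[0.186,0.182,0.09,0.654,0],[0.186,0.182,0.0925,0.654,0],[0.186,0.182,0.0925,0.654,0],[0.186,0.182,0.0925,0.654,0],[0.186,0.182,0.093,0.654,0.6],[0.186,0.182,0.093,0.654,0.6],[0.186,0.182,0.093,0.654,0.6]]'
python3 -m creep '[[0,0,-0.02,0,0.6],[0,0,-0.06,0,0.6],[-0.05,0,-0.09,0,0.6],[-0.1,0,-0.11,0,0.6],[-0.15,0,-0.11,0,0.6],[-0.2,0,-0.11,0,0.6],[-0.22,0,-0.11,0,0.6],[-0.22,0,-0.11,0,0.6]]'; python3 look.py p8.png
```

```text
time_s: 20.1
eef_pos: [0.5185, -0.0697, 0.0866]
eef_rot: [0.722, 0.691, 0.0, 0.0]
ft_force: [-1.0, -0.5, 0.5]
gripper_width: 0.0547
gripper_force: 0.0
time_s: 20.9
eef_pos: [0.5073, -0.2945, 0.1969]
eef_rot: [0.724, 0.689, -0.001, 0.001]
ft_force: [-0.3, -0.7, 0.2]
gripper_width: 0.0563
gripper_force: 0.0
ptr(deg,inner dark) [ 41. 141. 143. 145. 146. 146. 148. 149. 149. 150. 151. 154.]
```

View pics/p8.png

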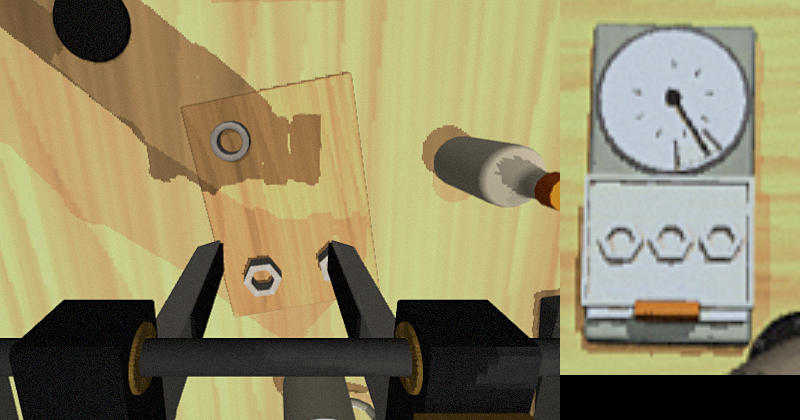

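The inset shows three nuts in a row in the square tray. The pointer is at about 149°, inside the sector (about 138–176°), and two nuts plus the spacer remain on the board. Handing in.

```bash
python3 -c "
from station import robot
print(robot.finish_job())"
```

```text
the job is handed in; nothing more can be done
None
```

Job handed in, no verdict returned: the tray sits square on the pan with three nuts in it, the pointer reads about 149°, inside the sector (about 138–176°), and the two spare nuts are still on the board.

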